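# Get the honey ready at the spice station

## Robot

A 6-joint arm with a two-finger parallel gripper is mounted at the origin on a cart in front of the work surface, level with it; the furniture and walls round the work are solid. World frame = base frame: x ahead of the robot, y to its left, z up, the work surface at z = 0. Lengths are in m, angles in rad, forces in N, time in s.
With the tool pointing down it reaches from about 0.275 to 0.85 m from the base axis. Payload 19 kg.
Tool frame: the origin (TCP) lies midway between the tips of the shut fingers; the grasp point (between the pads) lies 19 mm behind it; z points along the fingers, y is the line along which they close (so a half turn about z gives the same grasp; the last joint's range is limited). The gripper opens to 85 mm and grips with 20 to 120 N. Pads are 22 mm wide; open, the fingers measure 114 mm over their backs; the gripper's body (76 mm by 85 mm) begins 54 mm behind the grasp point. The pads swing forward as they close: fully open they stand 13 mm farther back than shut.
Start: joints at [1.049, 0.15, 1.437, -0, 1.554, -0.134], TCP at [0.217, 0.532, 0.231] pointing down, gripper open.
Joint ranges: [-2.8, 2.8], [-0.68, 2.1], [0.12, 2.68], [-1.39, 4.53], [0.16, 2.79], [-2.81, 2.81]. Speed limits (rad/s): [1.89, 1.89, 2.22, 3.01, 3.01, 3.01].

## Interface

Orientations are given as a unit quaternion [x, y, z, w].
In Python, from plant import r gives the robot as it stands.
- The arm moves only by the tool step_arm, never from a script. Its argument "series" is a list of rows, each an object of numbers: "hand": the opening, from 0 (shut) to 1 (fully open); "dx", "dy", "dz": the shift along the tool's x, y, z as a fraction of full scale; "turn": the turn about the tool's z as a fraction of full scale. In form: [{"hand": .., "dx": .., "dy": .., "dz": .., "turn": ..}, ...]. A call has 1 to 20 rows; each row is the pose to reach, as a shift and turn from the pose commanded when the call began, along the tool's axes at that moment; what a row does not reach only later rows make up. Full scale, the value 1, is 15 cm for a shift and 60 degrees for a turn. A row lasts 1/10 s, in which the tool goes at most 50 mm and 8.59 degrees, less where a joint would pass 70% of its speed; a pose out of reach is approached as far as the arm can. A call with a number of a shift or a turn outside -1 to 1 is refused whole. A call with a gripper value outside its range is refused whole. The fingers move at their own pace and stop on an object; "squeeze" is the grip in N (left out, the last holds). Time passes only in rows, so rows that repeat a pose let the fingers close. It gives the time, the measured TCP pose, the force, the opening and the grip force at its end, in the units of the state.
- r.observe(): the state, without advancing time (a new reading comes with each control period).
- r.read_camera(name): name is "scene" or "top" or "wrist"; returns the picture (384x512x3 uint8, blue, green, red); there is no depth.
- r.camera_model(name): a dict with "camera_matrix" (3x3 intrinsics, pixels), "rvec" (rotation vector, rad) and "tvec" (3), from world to camera coordinates, as OpenCV has them. Camera axes: x right, y down, z forward; pixel columns grow to the right and rows downward; lengths in m; the calibration is good to about 2 mm. A picture is of the moment at which its call begins: read the wrist's pose just before it. camera_model takes no time and is no camera call; for the wrist camera it gives the pose at the moment of the call.
- r.close_job(): hands the job in; it is judged then, once.
The state is a dict: "time_s": time; "joint_positions": joint angles; "joint_vel": joint speeds; "joint_torque": joint torques, N m; "ee_pos": TCP position; "tcp_rot": TCP orientation; "contact_force": force on the tool from outside, world axes, zero at the start; "wrist_torque": the same for the moment, N m; "grip_width": finger opening in m; "grasp_force": force on a finger pad.
Only numpy, scipy, OpenCV 4.12 (cv2) and the standard library are available. Lean on these libraries where they do the work, as an engineer would, in place of code of your own. Each camera call takes 0.05 s, during which the arm holds its last target. There are 200 camera calls.

## Task

Get the honey ready for me at the spice station: first hang the small ladle by its hook on the rail behind the turntable, slide it along to the left end until it is up against the left post, out of the way, and let go of it. Then take the turntable by its crossbar handle and turn it until the wide honey jar stands at the middle of the station's front (the side away from the rail), without pushing on the jars or tipping any, and finish while still gripping the handle: keep the turntable still like that so that I can lift the jar out. Leave the dotted mug alone.

Things in the scene. Friction and masses are not known exactly. Their poses are not given: they have to be found in the camera images.
- station: spice station, fixed, turned up to 0.25 rad: wooden board 330 x 330 mm, 14 mm thick, carrying the turntable and, behind it, a steel rail. Origin on the worktop under the turntable's axis; z up, -x to its front (marked by a small steel stud; board edges at x = -155 and +175 mm), +y to the left seen from the front.
- rail_left (a point): left end of the rail's axis, where it meets the left post: x = 150, y = 144, z = 190 mm in the station's frame, axes as the station's. The rail is a round bar of 8 mm diameter running from here straight to -y, 288 mm to the right post. Posts: 12 mm diameter, centred 6 mm beyond the rail's ends, tops 8 mm above the rail's axis.
- handle (a point): middle of the turntable's handle: a level round steel crossbar, 95 mm long over its rounded ends, 15 mm in diameter, on a slim column on the turntable's axis, 200 mm above the worktop. The frame turns with the turntable: x along the crossbar, z up.
- turntable (a joint): angle of the turntable, rad, 0 at the start, growing counter-clockwise from above; free to turn either way with about 0.05 N m, no detents, no spring. It is a wooden tray, 264 mm diameter, rim 44 mm above the worktop, six compartments with low radial walls; jars stand loose in five, about 80 mm from the axis, tops at most 140 mm above the worktop; the one near the front is empty at the start.
- ladle_grip (a point): small steel ladle, 80 g, standing upright on its cup (43 mm diameter, 40 mm tall) on the worktop left of the station. A flat strap handle, 14 mm wide (y), 4 mm thick (x), rises from the cup's -x side to 195 mm. Point: mid strap, 178 mm above the underside, in the free end above the hook (151 to 195 mm). x from the handle towards the hook and over the cup, y along the strap's width, z up.
- ladle_hook (a point): point inside the ladle's hook, under its crown, 147 mm above the ladle's underside; 9 mm to +x of ladle_grip and 31 mm below it; axes as ladle_grip. The hook is open downwards, 14 mm clear between handle and hook leg, which ends 28 mm below this point. When hung, the point rests on the rail's top, the handle on the rail's front (-x) side.
- mug_tea_mid (a point): dotted mug, 92 mm across, 93 mm tall, on the worktop left of the ladle; point on its axis 46 mm up. To be left alone.
- honey_jar_mid (a point): the honey jar: the wide glass jar with a flat metal screw lid, 71 mm across and 110 mm tall, the widest jar on the turntable; this point is its centre, 55 mm above its base
- spice_jar_1_mid (a point): slim jar with squarish body, 42 mm across, 106 mm tall; point at its centre, 53 mm up. Bystander in a compartment of the turntable
- spice_jar_2_mid (a point): slim round jar, 40 mm across, 105 mm tall; point at its centre, 52 mm up. Bystander in a compartment of the turntable
- salt_shaker_mid (a point): salt shaker with domed, pierced head, 44 mm across, 90 mm tall; point at its centre, 45 mm up. Bystander in a compartment of the turntable
- spice_jar_3_mid (a point): a second slim round jar like spice_jar_2, 40 mm across, 105 mm tall; point at its centre, 52 mm up. Bystander in a compartment of the turntable
Not all that is in view belongs to the job. Leave any brown look-alike of the part that bears ladle_grip alone.

How it is judged:
On the way, in this order (a step that is already met when the one before it is completed fails the run):
1. the ladle hangs on the rail at the left post and has been let go (x of ladle_hook in the frame of station between 0.138 and 0.162 m and y of ladle_hook in the frame of station between 0.122 and 0.15 m and z of ladle_hook in the frame of station between 0.184 and 0.204 m and angle between ladle_hook's own z axis and vertical below 0.3 rad and contact force between ladle and station above 0.15 N and contact force between each of the arm, the fingers and ladle below 0.05 N), for 0.2 s.
2. the honey jar is at the front and the gripper holds the handle (y of honey_jar_mid in the frame of station between -0.015 and 0.015 m and x of honey_jar_mid in the frame of station below -0.05 m and contact force between the fingers and turntable above 2 N and distance between the grasp point and handle below 0.035 m), for 0.2 s.
At the end, for the whole second after the job is handed in: The ladle hangs by its hook on the rail, within 0.3 rad of upright, free of the robot, at most 15 mm short of the left post; the honey jar is upright at the front within 15 mm of the station's middle line; the turntable rests (under 0.05 rad/s), its handle gripped near the middle (over 2 N) (all of step 1 and all of step 2 and velocity of joint turntable between -0.05 and 0.05 rad/s and angle between honey_jar_mid's own z axis and vertical below 0.15 rad); the arm keeps its last pose, push and grip.
It fails at once if a jar is tipped or thrown out of its compartment (angle between any of honey_jar_mid, spice_jar_1_mid, spice_jar_2_mid, salt_shaker_mid, spice_jar_3_mid's own z axis and vertical above 0.4 rad or horizontal distance between any of honey_jar_mid, spice_jar_1_mid, spice_jar_2_mid, salt_shaker_mid, spice_jar_3_mid and handle above 0.125 m).
It fails at once if the fingers push on a jar instead of the handle (contact force between the fingers and honey_jar above 4 N or contact force between the fingers and spice_jar_1 above 4 N or contact force between the fingers and spice_jar_2 above 4 N or contact force between the fingers and salt_shaker above 4 N or contact force between the fingers and spice_jar_3 above 4 N).
It fails at once if the ladle falls over (angle between ladle_grip's own z axis and vertical above 0.9 rad).
It fails at once if the dotted mug is pushed away (distance of mug_tea_mid from where it was at the start of the episode above 0.03 m).
It also fails if it takes over 51 s, if anything falls off the work surface, if the arm or the gripper's body presses on something with over 40 N, if the wrist force passes 120 N, or if a joint passes its speed limit or range.

## Working session

There is one attempt and no reset: what is moved stays moved. The work goes in short steps, Python scripts to look and compute and a tool call to move; the robot and the scene stay as the last step left them, time stands still between calls to the robot, and variables do not carry over. Pictures are saved under pics/ and viewed, at most 10 in all, crops included, and the job is handed in when it is done.

Besides the shell and the picture viewer there is one more tool, called after "Call:" as name(argument=value, ...) on one line, values as JSON. step_arm: Moves the arm, as the interface text tells. Its arguments: {"type":"object","properties":{"series":{"type":"array","items":{"type":"object","properties":{"hand":{"type":"number"},"dx":{"type":"number"},"dy":{"type":"number"},"dz":{"type":"number"},"turn":{"type":"number"}}}},"squeeze":{"type":"number"}},"required":["series"]}

```bash
ls; mkdir -p pics
cat > h.py <<'E'
import numpy as np, cv2
from plant import r
def snap(n,f):
    im=r.read_camera(n); cv2.imwrite('pics/'+f,im); return im
def P(n):
    m=r.camera_model(n); K=np.array(m["camera_matrix"],float); R=cv2.Rodrigues(np.array(m["rvec"],float))[0]; t=np.array(m["tvec"],float).ravel(); return K,R,t
def proj(n,X):
    K,R,t=P(n); x=(R@np.atleast_2d(X).T).T+t; x=x@K.T; return x[:,:2]/x[:,2:]
def onz(n,uv,z):
    K,R,t=P(n); c=-R.T@t; o=[]
    for p in np.atleast_2d(uv):
        d=R.T@np.linalg.inv(K)@np.array([p[0],p[1],1.]); o.append(c+d*(z-c[2])/d[2])
    return np.array(o)
def tri(obs):
    A=[];b=[]
    for n,uv in obs:
        K,R,t=P(n); c=-R.T@t; d=R.T@np.linalg.inv(K)@np.array([uv[0],uv[1],1.]); d/=np.linalg.norm(d)
        M=np.eye(3)-np.outer(d,d); A.append(M); b.append(M@c)
    return np.linalg.lstsq(np.vstack(A),np.hstack(b),rcond=None)[0]
E
python3 - <<'E'
from h import *
a=snap("scene","s0.png"); b=snap("top","t0.png")
for n in("scene","top"):
    K,R,t=P(n); print(n,(-R.T@t).round(3),R[2].round(2),K[0,0])
s=r.observe(); print(s["time_s"],s["ee_pos"],s["tcp_rot"],s["grip_width"])
E
```

```text
pics
scene [-0.218 -0.494  0.698] [ 0.57  0.65 -0.5 ] 447.42313411639947
top [0.318 0.246 1.367] [ 0.09 -0.02 -1.  ] 489.0263606280635
0.1 [0.21734013 0.53210157 0.23076409] [ 1.92687187e-01  9.81260087e-01 -5.10955820e-04 -1.70172797e-04] 0.08534668794118765
```

View pics/s0.png

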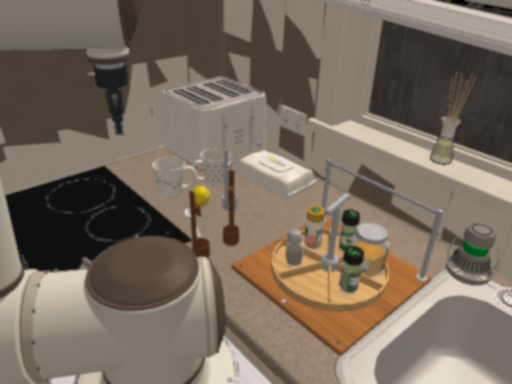

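View pics/t0.png

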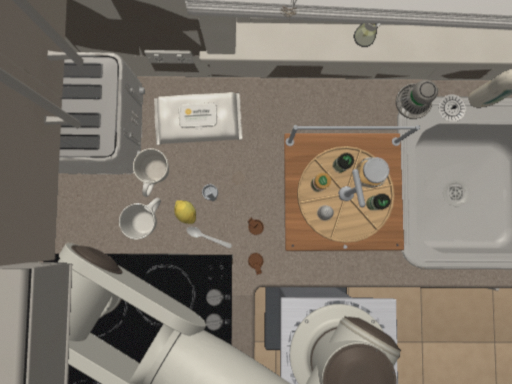

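Top view: the station board spans (285,133)–(403,248), with the rail at the far side and the stud at (345,246). The honey jar is at (375,171) and the handle runs from about (355,170) to (362,205). There are three upright ladles. Two are brown, at top (256,225) and (256,262); one is grey steel, at top (210,192) and scene (228,150–205). The steel one fits the description, so I'll confirm it in a crop.

Run:
```python
from h import *
a=cv2.imread('pics/s0.png'); b=cv2.imread('pics/t0.png')
c1=cv2.resize(a[110:260,140:290],(600,600)[:2],interpolation=cv2.INTER_CUBIC)[:, :400] if 0 else cv2.resize(a[135:215,180:260],(400,400),interpolation=cv2.INTER_CUBIC)
c2=cv2.resize(b[150:230,170:250],(400,400),interpolation=cv2.INTER_CUBIC)
cv2.imwrite('pics/c1.png',np.hstack([c1,c2]))
c=cv2.resize(b[120:260,270:430],(800,700),interpolation=cv2.INTER_CUBIC)[:600]
c=cv2.resize(b[115:259,270:430+0],None,fx=4.1,fy=4.1,interpolation=cv2.INTER_CUBIC)
cv2.imwrite('pics/c2.png',c); print(c.shape)
```

```text
(590, 656, 3)
```

View pics/c1.png

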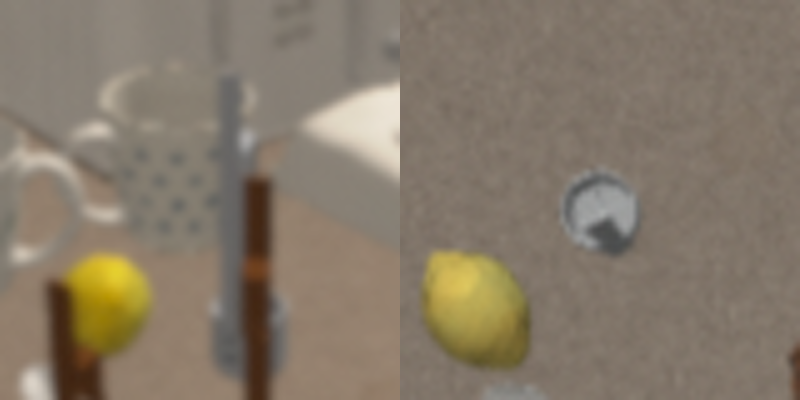

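View pics/c2.png

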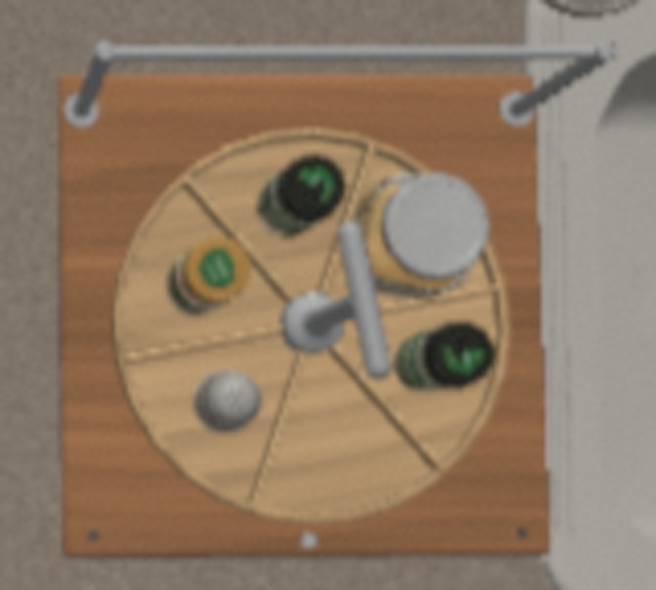

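The crop confirms it: the grey steel ladle is at scene (226,151) for the strap top and top (210,192) for the cup. The dotted mug stands behind it at scene (213,165) = top (150,165). In the top view, the rail ends are near (295.6,127) and (417,128), the handle ends (355.4,169) and (362,206.5), and the honey lid (376.6,170). Next I'll compute positions.

Run:
```python
from h import *
C=lambda x,y:(270+x/4.1,115+y/4.1)
T=lambda p,z:onz("top",p,z)[0].round(4)
print("posts base",T(C(82,110),.014),T(C(517,105),.014))
print("post tops",T(C(105,46),.198),T(C(608,50),.198))
print("stud",T(C(308,540),.014)); 
print("corners",[T(C(*p),.014) for p in((60,76),(65,555),(548,552))])
print("handle",T(C(350,222),.2),T(C(378,375),.2)," tray ctr",T(C(311,324),.044))
print("honey",T(C(437,226),.135))
print("cup",T((210,192.2),.04),"straptop",T((211.4,197),.195))
print("tri strap",tri([("scene",(225.8,150.6)),("top",(211.4,197))]))
print("mug",T((150,163),.093))
from scipy.spatial.transform import Rotation as Ro
s=r.observe();M=Ro.from_quat(s["tcp_rot"]).as_matrix();print(M.round(3),s["ee_pos"])
print("wristcam",P("wrist"))
```

```text
posts base [0.5832 0.1365 0.014 ] [ 0.5896 -0.1632  0.014 ]
post tops [0.5859 0.1377 0.198 ] [ 0.5865 -0.1628  0.198 ]
stud [ 0.2914 -0.0158  0.014 ]
corners [array([0.6067, 0.1516, 0.014 ]), array([0.2804, 0.1478, 0.014 ]), array([ 0.2843, -0.178 ,  0.014 ])]
handle [ 0.4814 -0.0066  0.2   ] [ 0.3913 -0.0219  0.2   ]  tray ctr [ 0.4346 -0.0135  0.044 ]
honey [ 0.4884 -0.075   0.135 ]
cup [0.437  0.3564 0.04  ] straptop [0.4117 0.34   0.195 ]
tri strap [0.41292887 0.33897299 0.19554622]
mug [0.5079 0.5102 0.093 ]
[[-0.926  0.378 -0.001]
 [ 0.378  0.926 -0.001]
 [ 0.    -0.001 -1.   ]] [0.21734013 0.53210157 0.23076409]
wristcam (array([[292.10378649,   0.        , 256.91064933],
       [  0.        , 292.10378649, 190.95504965],
       [  0.        ,   0.        ,   1.        ]]), array([[ 0.37803683,  0.92578974, -0.00122693],
       [ 0.88560034, -0.36123902,  0.29192193],
       [ 0.26981511, -0.11144381, -0.95644136]]), array([-0.57530112, -0.03796862,  0.37957005]))
```

Call:
step_arm(series=[{"hand": 1,"dx": -0.3,"dy": -0.12,"dz": -0.33,"turn": 0},{"hand": 1,"dx": -0.6,"dy": -0.25,"dz": -0.33,"turn": 0},{"hand": 1,"dx": -0.85,"dy": -0.35,"dz": -0.33,"turn": 0},{"hand": 1,"dx": -0.85,"dy": -0.35,"dz": -0.33,"turn": 0}])

```text
time_s: 0.5
ee_pos: [0.3187, 0.4325, 0.2812]
tcp_rot: [0.195, 0.981, -0.0, 0.001]
contact_force: [-0.4, 1.0, -0.4]
grip_width: 0.0853
grasp_force: 0.0
```

Call:
step_arm(series=[{"hand": 1,"dx": -0.3,"dy": -0.12,"dz": 0,"turn": 0.14},{"hand": 1,"dx": -0.6,"dy": -0.25,"dz": 0,"turn": 0.28},{"hand": 1,"dx": -0.85,"dy": -0.35,"dz": 0,"turn": 0.42},{"hand": 1,"dx": -0.85,"dy": -0.35,"dz": 0,"turn": 0.54},{"hand": 1,"dx": -0.85,"dy": -0.35,"dz": 0,"turn": 0.54},{"hand": 1,"dx": -0.85,"dy": -0.35,"dz": 0,"turn": 0.54}])

```text
time_s: 1.1
ee_pos: [0.4134, 0.339, 0.2806]
tcp_rot: [0.457, 0.89, -0.0, -0.0]
contact_force: [1.1, -0.1, 0.2]
grip_width: 0.0854
grasp_force: 0.0
```

```bash
cat >> h.py <<'E'
from scipy.spatial.transform import Rotation as Ro
def st():
    s=r.observe(); M=Ro.from_quat(s["tcp_rot"]).as_matrix(); y=np.arctan2(M[1,1],M[0,1])
    print("t",round(s["time_s"],2),"p",np.round(s["ee_pos"],4),"yawY",round(y,3),"zax",M[:,2].round(3),"q",np.round(s["joint_positions"],2),"F",np.round(s["contact_force"],1),"w",round(s["grip_width"],4),"g",round(s["grasp_force"],1))
    return np.array(s["ee_pos"]),M,y
def go(X,yaw,Pm):   # fractions to reach X, yaw of tool y
    p,M,y=Pm; d=M.T@(np.array(X)-p)/.15; t=(yaw-y+np.pi)%(2*np.pi)-np.pi
    print("dx dy dz",d.round(3),"turn",round(-t/(np.pi/3),3))
E
python3 - <<'E'
from h import *
st(); im=snap("wrist","w0.png")
print(proj("wrist",[[0.4128,.339,.195],[.437,.3564,.04],[.437,.3564,0]]))
E
```

```text
t 1.1 p [0.4134 0.339  0.2806] yawY 0.622 zax [-0.001 -0.    -1.   ] q [ 0.54  0.05  1.44  0.    1.64 -0.08] F [ 1.1 -0.1  0.2] w 0.0854 g 0.0
[[255.58935726 196.98934936]
 [278.59392143 160.62645276]
 [276.6701933  155.34772655]]
```

View pics/w0.png

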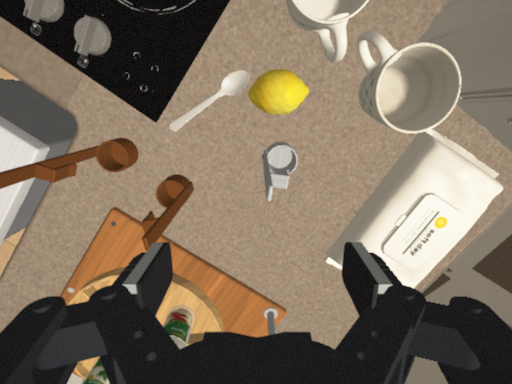

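Wrist view: the steel strap is seen edge-on from (267,165) to (269,198), the hook is on its right near (280,183), and the cup rim is around (282,157). I'll enlarge it for the exact position and yaw.

Run:
```python
from h import *
b=cv2.imread('pics/w0.png'); cv2.imwrite('pics/c3.png',cv2.resize(b[135:210,240:320],None,fx=8,fy=8,interpolation=cv2.INTER_CUBIC))
```

```text
(no output)
```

View pics/c3.png

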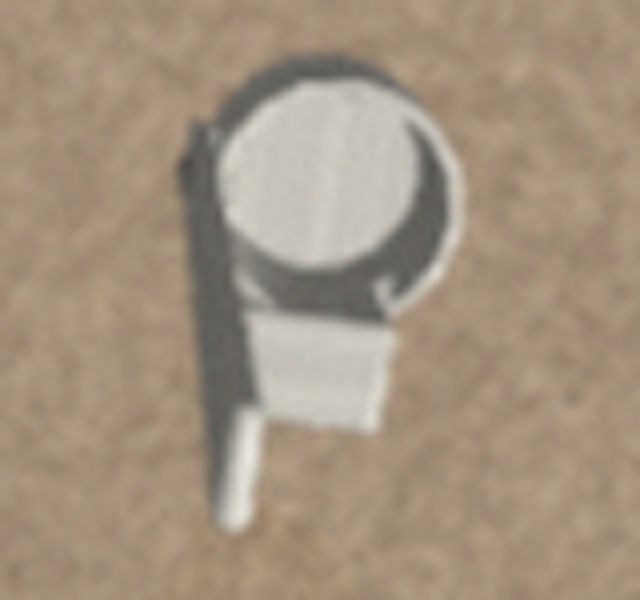

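Run:
```python
from h import *
C=lambda x,y:(240+x/8,135+y/8)
o=onz("wrist",[C(249,407),C(235,528),C(242,467)],.195); print(o.round(4)); v=o[0]-o[1]; print("len",np.linalg.norm(v),"x-yaw",np.arctan2(v[1],v[0])-np.pi/2)
k=onz("wrist",[C(245,313),C(395,325),C(378,432),C(262,418)],.151); print("crown",k.round(4),k.mean(0)); v=k[0]-k[3]+k[1]-k[2]; print(np.arctan2(v[1],v[0])-np.pi/2); v=(k[1]-k[0]+k[2]-k[3]);print(np.arctan2(v[1],v[0]))
c=onz("wrist",[C(345,180)],.04)[0]; print("cup",c, np.arctan2(*(c-o[2])[[1,0]]))
```

```text
[[0.4175 0.3541 0.195 ]
 [0.4241 0.3428 0.195 ]
 [0.4207 0.3485 0.195 ]]
len 0.013052890039657802 x-yaw 0.5256516682352359
crown [[0.4193 0.3543 0.151 ]
 [0.4348 0.3636 0.151 ]
 [0.4413 0.3517 0.151 ]
 [0.4288 0.3449 0.151 ]] [0.4310381  0.35362692 0.151     ]
0.6454254426711117
0.5217400938777372
cup [0.43935681 0.3632615  0.04      ] 0.669247845084472
```

Run:
```python
from h import *
go([.4207,.3485,.161],.59,st())
```

```text
t 1.15 p [0.4132 0.3392 0.2806] yawY 0.622 zax [-0. -0. -1.] q [ 0.54  0.05  1.44  0.    1.64 -0.08] F [-0.3 -0.9 -0.1] w 0.0851 g 0.0
dx dy dz [0.021 0.077 0.798] turn 0.031
```

Call:
step_arm(series=[{"hand": 1,"dx": 0.021,"dy": 0.077,"dz": 0.1,"turn": 0.03},{"hand": 1,"dx": 0.021,"dy": 0.077,"dz": 0.3,"turn": 0.03},{"hand": 1,"dx": 0.021,"dy": 0.077,"dz": 0.5,"turn": 0.03},{"hand": 1,"dx": 0.021,"dy": 0.077,"dz": 0.7,"turn": 0.03},{"hand": 1,"dx": 0.021,"dy": 0.077,"dz": 0.8,"turn": 0.03},{"hand": 0.5,"dx": 0.021,"dy": 0.077,"dz": 0.8,"turn": 0.03},{"hand": 0.3,"dx": 0.021,"dy": 0.077,"dz": 0.8,"turn": 0.03},{"hand": 0.2,"dx": 0.021,"dy": 0.077,"dz": 0.8,"turn": 0.03},{"hand": 0.2,"dx": 0.021,"dy": 0.077,"dz": 0.8,"turn": 0.03}], squeeze=40)

```text
time_s: 2.05
ee_pos: [0.4218, 0.3482, 0.162]
tcp_rot: [0.473, 0.881, 0.001, 0.0]
contact_force: [-0.2, -0.4, 0.6]
grip_width: 0.0282
grasp_force: 0.0
```

Run:
```python
from h import *
st(); im=snap("wrist","w1.png"); cv2.imwrite('pics/c4.png',cv2.resize(im[120:360,120:400],None,fx=2.5,fy=2.5,interpolation=cv2.INTER_CUBIC))
```

```text
t 2.05 p [0.4218 0.3482 0.162 ] yawY 0.586 zax [ 0.002  0.001 -1.   ] q [ 0.55  0.12  1.61 -0.    1.41 -0.04] F [-0.2 -0.4  0.6] w 0.0282 g 0.0
```

View pics/c4.png

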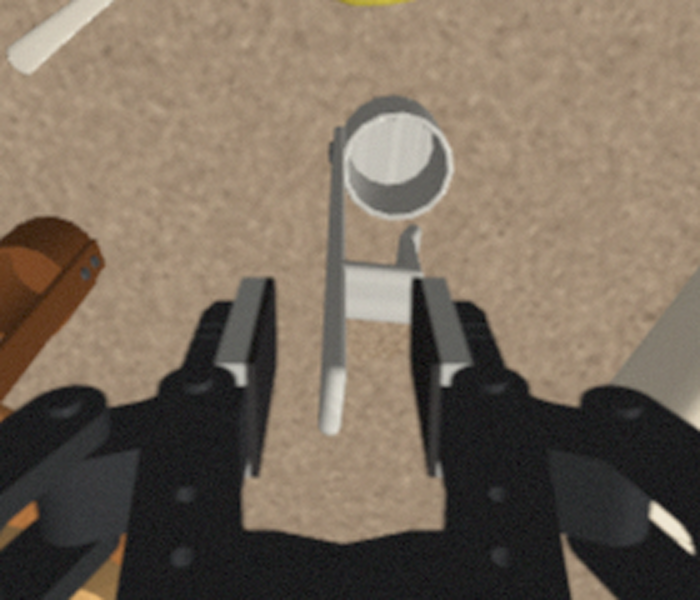

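The strap top is at crop (333,400), image (253,280), between the pads and about 2 mm left of centre. The hook crown is clear below the tips. I'll check the offset numerically.

Run:
```python
from h import *
p,M,y=st(); o=onz("wrist",[(120+333/2.5,120+400/2.5),(120+335/2.5,120+368/2.5),(120+329/2.5,120+430/2.5)],.195); print(o, (o-p)@M)
```

```text
t 2.1 p [0.4217 0.3481 0.1618] yawY 0.586 zax [ 0.001  0.001 -1.   ] q [ 0.55  0.12  1.61 -0.    1.41 -0.04] F [ 1.  -0.7 -0.6] w 0.0201 g 0.0
[[0.42012101 0.34870512 0.195     ]
 [0.41694708 0.35413969 0.195     ]
 [0.42287262 0.34325657 0.195     ]] [[ 0.00136963 -0.00093916 -0.03322549]
 [ 0.00765266 -0.00057599 -0.03322545]
 [-0.00469137 -0.00166184 -0.03322605]]
```

Well centred (about 1 mm off), so I'll close and lift.

Call:
step_arm(series=[{"hand": 0.1,"dx": 0.01,"dy": -0.007,"dz": 0,"turn": 0},{"hand": 0,"dx": 0.01,"dy": -0.007,"dz": 0,"turn": 0},{"hand": 0,"dx": 0.01,"dy": -0.007,"dz": 0,"turn": 0},{"hand": 0,"dx": 0.01,"dy": -0.007,"dz": 0,"turn": 0},{"hand": 0,"dx": 0.01,"dy": -0.007,"dz": 0,"turn": 0},{"hand": 0,"dx": 0.01,"dy": -0.007,"dz": -0.1,"turn": 0},{"hand": 0,"dx": 0.01,"dy": -0.007,"dz": -0.3,"turn": 0},{"hand": 0,"dx": 0.01,"dy": -0.007,"dz": -0.5,"turn": 0},{"hand": 0,"dx": 0.01,"dy": -0.007,"dz": -0.7,"turn": 0},{"hand": 0,"dx": 0.01,"dy": -0.007,"dz": -0.9,"turn": 0},{"hand": 0,"dx": 0.01,"dy": -0.007,"dz": -0.9,"turn": 0}], squeeze=50)

```text
time_s: 3.2
ee_pos: [0.4204, 0.349, 0.3007]
tcp_rot: [0.473, 0.881, 0.003, 0.002]
contact_force: [-0.5, -0.7, -1.2]
grip_width: 0.0035
grasp_force: 49.0
```

Run:
```python
from h import *
p=st(); im=snap("wrist","w2.png"); cv2.imwrite('pics/c5.png',cv2.resize(im[100:300,160:360],None,fx=3,fy=3,interpolation=cv2.INTER_CUBIC))
```

```text
t 3.2 p [0.4204 0.349  0.3007] yawY 0.586 zax [ 0.005  0.003 -1.   ] q [ 0.55  0.07  1.39 -0.    1.68 -0.03] F [-0.5 -0.7 -1.2] w 0.0035 g 49.0
```

View pics/c5.png

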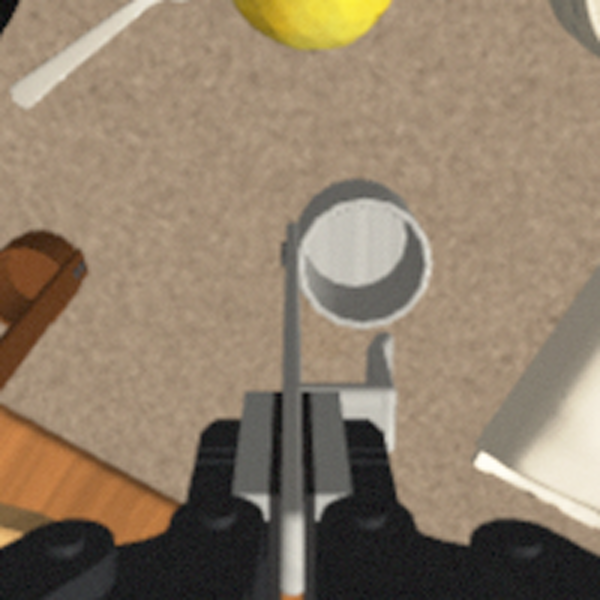

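The ladle is gripped upright, with the hook towards tool +y. I'll carry it high, in front of the rail.

Call:
step_arm(series=[{"hand": 0,"dx": -0.08,"dy": -0.02,"dz": -0.05,"turn": 0},{"hand": 0,"dx": -0.25,"dy": -0.06,"dz": -0.13,"turn": 0},{"hand": 0,"dx": -0.45,"dy": -0.1,"dz": -0.13,"turn": 0},{"hand": 0,"dx": -0.65,"dy": -0.15,"dz": -0.13,"turn": 0},{"hand": 0,"dx": -0.85,"dy": -0.19,"dz": -0.13,"turn": 0},{"hand": 0,"dx": -0.9,"dy": -0.2,"dz": -0.13,"turn": 0}])

```text
time_s: 3.85
ee_pos: [0.47, 0.2166, 0.3148]
tcp_rot: [0.474, 0.881, -0.001, -0.0]
contact_force: [-0.0, -0.1, -1.9]
grip_width: 0.0034
grasp_force: 49.0
```

Call:
step_arm(series=[{"hand": 0,"dx": -0.1,"dy": -0.02,"dz": 0,"turn": 0.07},{"hand": 0,"dx": -0.25,"dy": -0.06,"dz": 0,"turn": 0.15},{"hand": 0,"dx": -0.4,"dy": -0.1,"dz": 0,"turn": 0.23},{"hand": 0,"dx": -0.55,"dy": -0.13,"dz": 0,"turn": 0.31},{"hand": 0,"dx": -0.7,"dy": -0.16,"dz": 0,"turn": 0.39},{"hand": 0,"dx": -0.82,"dy": -0.19,"dz": 0,"turn": 0.47},{"hand": 0,"dx": -0.9,"dy": -0.2,"dz": 0,"turn": 0.55},{"hand": 0,"dx": -0.9,"dy": -0.2,"dz": 0,"turn": 0.55},{"hand": 0,"dx": -0.9,"dy": -0.2,"dz": 0,"turn": 0.55}])

```text
time_s: 4.75
ee_pos: [0.5188, 0.0906, 0.315]
tcp_rot: [0.703, 0.711, -0.0, -0.0]
contact_force: [-1.0, 0.5, -1.6]
grip_width: 0.0028
grasp_force: 49.0
```

Run:
```python
from h import *
p=st(); go([.518,.09,.243],.012,p); go([.5765,.09,.243],.012,p)
im=snap("wrist","w3.png"); a=snap("scene","s3.png")
A=cv2.resize(im[40:300,110:410],(400,347),interpolation=cv2.INTER_CUBIC); B=cv2.resize(a[130:300,250:450],(400,340),interpolation=cv2.INTER_CUBIC)
cv2.imwrite('pics/c6.png',np.hstack([A[:340],B]))
# rail line & fiducials predicted
for n,X in(("rail ends",[.5843,.1318,.19]),("railR",[.5877,-.156,.19]),("hook",p[0]+p[1]@[0,.009,.015])): print(n,proj("wrist",[X]),proj("scene",[X]))
```

```text
t 4.75 p [0.5188 0.0906 0.315 ] yawY 0.012 zax [-0.001  0.    -1.   ] q [0.03 0.04 1.4  0.   1.71 0.01] F [-1.   0.5 -1.6] w 0.0028 g 49.0
dx dy dz [-0.004 -0.005  0.48 ] turn 0.0
dx dy dz [-0.009  0.385  0.48 ] turn 0.0
rail ends [[329.17146681 142.19389178]] [[330.04495588 162.65917979]]
railR [[311.61581102 383.20167086]] [[435.78138531 211.76150929]]
hook [[271.68121959 235.29598773]] [[332.55141621 132.79614217]]
```

View pics/c6.png

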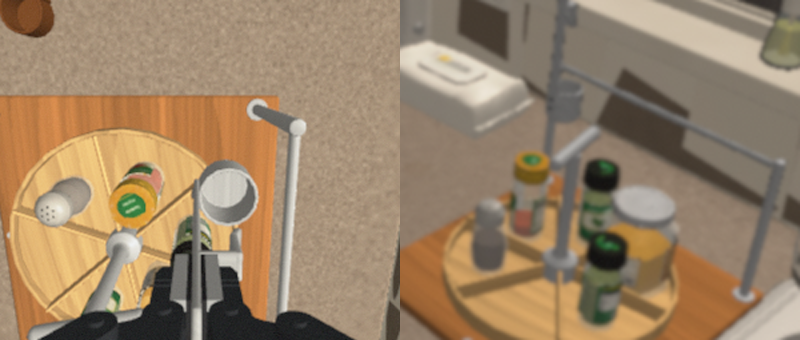

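The ladle hangs in front of the rail. In the wrist view the rail runs through image (327.5,190) and (322,265), and the left post top is at (333,135). The cup is clear of the jars.

Run:
```python
from h import *
im=cv2.imread('pics/w3.png').astype(int)
for v in(170,190,210,230,250,265):
    row=im[v,300:350].mean(1); x=np.arange(300,350); w=np.clip(row-row[:].min()-0.55*(row.max()-row.min()),0,None); print(v,(x*w).sum()/w.sum(), onz("wrist",[((x*w).sum()/w.sum(),v)],.19).round(4))
print("post",onz("wrist",[(332.8,135.25)],.198))
```

```text
170 330.7769709543568 [[0.588  0.1059 0.19  ]]
190 321.0624763347217 [[0.5804 0.0862 0.19  ]]
210 327.75329704835667 [[0.5885 0.0659 0.19  ]]
230 326.2686230248306 [[0.5888 0.0445 0.19  ]]
250 324.7792946530148 [[0.5891 0.0222 0.19  ]]
265 323.6086394205898 [[0.5893 0.0049 0.19  ]]
post [[0.58499721 0.13893816 0.198     ]]
```

Call:
step_arm(series=[{"hand": 0,"dx": 0,"dy": 0,"dz": 0.12,"turn": 0},{"hand": 0,"dx": 0,"dy": 0,"dz": 0.3,"turn": 0},{"hand": 0,"dx": 0,"dy": 0,"dz": 0.46,"turn": 0},{"hand": 0,"dx": 0,"dy": 0.05,"dz": 0.46,"turn": 0},{"hand": 0,"dx": 0,"dy": 0.15,"dz": 0.46,"turn": 0},{"hand": 0,"dx": 0,"dy": 0.25,"dz": 0.46,"turn": 0},{"hand": 0,"dx": 0,"dy": 0.34,"dz": 0.46,"turn": 0},{"hand": 0,"dx": 0,"dy": 0.385,"dz": 0.46,"turn": 0},{"hand": 0,"dx": 0,"dy": 0.385,"dz": 0.46,"turn": 0},{"hand": 0,"dx": 0,"dy": 0.385,"dz": 0.46,"turn": 0}])

```text
time_s: 5.85
ee_pos: [0.5766, 0.0912, 0.2467]
tcp_rot: [0.703, 0.711, -0.0, 0.0]
contact_force: [-0.0, 0.1, -1.1]
grip_width: 0.0033
grasp_force: 49.0
```

Call:
step_arm(series=[{"hand": 0,"dx": 0,"dy": 0.01,"dz": 0,"turn": 0},{"hand": 0,"dx": 0,"dy": 0.02,"dz": 0,"turn": 0},{"hand": 0,"dx": 0,"dy": 0.02,"dz": 0,"turn": 0}])

```text
time_s: 6.15
ee_pos: [0.5797, 0.0911, 0.2465]
tcp_rot: [0.704, 0.711, 0.0, 0.0]
contact_force: [-0.1, -0.8, -1.2]
grip_width: 0.0033
grasp_force: 49.0
```

Call:
step_arm(series=[{"hand": 0,"dx": 0,"dy": 0.01,"dz": 0,"turn": 0},{"hand": 0,"dx": 0,"dy": 0.01,"dz": 0,"turn": 0}])

```text
time_s: 6.35
ee_pos: [0.5807, 0.0911, 0.2464]
tcp_rot: [0.703, 0.711, -0.001, -0.001]
contact_force: [-6.3, -0.1, 1.8]
grip_width: 0.0032
grasp_force: 49.8
```

Call:
step_arm(series=[{"hand": 0,"dx": 0,"dy": 0.01,"dz": 0,"turn": 0},{"hand": 0,"dx": 0,"dy": 0.01,"dz": 0,"turn": 0}])

```text
time_s: 6.55
ee_pos: [0.5816, 0.0911, 0.2464]
tcp_rot: [0.703, 0.711, -0.001, -0.001]
contact_force: [-12.5, -0.3, 5.1]
grip_width: 0.0034
grasp_force: 51.2
```

Contact is at TCP x ≈ 0.580. I'll back off slightly and lower.

Call:
step_arm(series=[{"hand": 0,"dx": 0,"dy": -0.027,"dz": 0,"turn": 0},{"hand": 0,"dx": 0,"dy": -0.027,"dz": 0,"turn": 0},{"hand": 0,"dx": 0,"dy": -0.027,"dz": 0.06,"turn": 0},{"hand": 0,"dx": 0,"dy": -0.027,"dz": 0.12,"turn": 0},{"hand": 0,"dx": 0,"dy": -0.027,"dz": 0.17,"turn": 0},{"hand": 0,"dx": 0,"dy": -0.027,"dz": 0.2,"turn": 0},{"hand": 0,"dx": 0,"dy": -0.027,"dz": 0.22,"turn": 0},{"hand": 0,"dx": 0,"dy": -0.027,"dz": 0.22,"turn": 0}])

```text
time_s: 7.35
ee_pos: [0.5787, 0.091, 0.2128]
tcp_rot: [0.704, 0.711, -0.0, -0.0]
contact_force: [-0.3, 0.1, -0.4]
grip_width: 0.0034
grasp_force: 49.1
```

Call:
step_arm(series=[{"hand": 0,"dx": 0,"dy": 0,"dz": 0.01,"turn": 0},{"hand": 0,"dx": 0,"dy": 0,"dz": 0.02,"turn": 0},{"hand": 0,"dx": 0,"dy": 0,"dz": 0.02,"turn": 0}])

```text
time_s: 7.65
ee_pos: [0.5787, 0.0911, 0.2102]
tcp_rot: [0.704, 0.711, -0.0, 0.0]
contact_force: [-0.7, 0.3, -1.0]
grip_width: 0.0031
grasp_force: 49.1
```

Hook is engaged. Sliding left (+dx) towards the post.

Call:
step_arm(series=[{"hand": 0,"dx": 0.03,"dy": 0,"dz": 0,"turn": 0},{"hand": 0,"dx": 0.07,"dy": 0,"dz": 0,"turn": 0},{"hand": 0,"dx": 0.1,"dy": 0,"dz": 0,"turn": 0},{"hand": 0,"dx": 0.12,"dy": 0,"dz": 0,"turn": 0},{"hand": 0,"dx": 0.13,"dy": 0,"dz": 0,"turn": 0},{"hand": 0,"dx": 0.13,"dy": 0,"dz": 0,"turn": 0}])

```text
time_s: 8.25
ee_pos: [0.5785, 0.1108, 0.2103]
tcp_rot: [0.703, 0.711, -0.0, 0.0]
contact_force: [-0.2, -0.6, -1.0]
grip_width: 0.0034
grasp_force: 49.1
```

Call:
step_arm(series=[{"hand": 0,"dx": 0.01,"dy": 0,"dz": 0,"turn": 0},{"hand": 0,"dx": 0.02,"dy": 0,"dz": 0,"turn": 0},{"hand": 0,"dx": 0.02,"dy": 0,"dz": 0,"turn": 0}])

```text
time_s: 8.55
ee_pos: [0.5785, 0.1136, 0.2103]
tcp_rot: [0.704, 0.711, -0.0, -0.0]
contact_force: [0.8, 0.4, -0.3]
grip_width: 0.0031
grasp_force: 49.1
```

Call:
step_arm(series=[{"hand": 0,"dx": 0.01,"dy": 0,"dz": 0,"turn": 0},{"hand": 0,"dx": 0.01,"dy": 0,"dz": 0,"turn": 0}])

```text
time_s: 8.75
ee_pos: [0.5785, 0.1151, 0.2103]
tcp_rot: [0.704, 0.711, -0.0, 0.0]
contact_force: [0.6, 0.2, 0.2]
grip_width: 0.0033
grasp_force: 49.1
```

Call:
step_arm(series=[{"hand": 0,"dx": 0.01,"dy": 0,"dz": 0,"turn": 0},{"hand": 0,"dx": 0.01,"dy": 0,"dz": 0,"turn": 0}])

```text
time_s: 8.95
ee_pos: [0.5785, 0.1167, 0.2103]
tcp_rot: [0.703, 0.711, -0.0, -0.0]
contact_force: [0.3, -0.2, -1.0]
grip_width: 0.0034
grasp_force: 49.1
```

Call:
step_arm(series=[{"hand": 0,"dx": 0.01,"dy": 0,"dz": 0,"turn": 0},{"hand": 0,"dx": 0.01,"dy": 0,"dz": 0,"turn": 0}])

```text
time_s: 9.15
ee_pos: [0.5785, 0.1181, 0.2103]
tcp_rot: [0.704, 0.711, -0.0, 0.0]
contact_force: [0.3, -0.9, -0.7]
grip_width: 0.0031
grasp_force: 49.1
```

Call:
step_arm(series=[{"hand": 0,"dx": 0.01,"dy": 0,"dz": 0,"turn": 0},{"hand": 0,"dx": 0.01,"dy": 0,"dz": 0,"turn": 0}])

```text
time_s: 9.35
ee_pos: [0.5785, 0.1194, 0.2103]
tcp_rot: [0.704, 0.711, -0.0, 0.0]
contact_force: [0.5, -3.3, -0.9]
grip_width: 0.0029
grasp_force: 49.2
```

Post contact at TCP y ≈ 0.119 (station y ≈ 0.131). Now I'll rest the hook on the rail, relaxing the push slightly.

Call:
step_arm(series=[{"hand": 0,"dx": -0.005,"dy": 0,"dz": 0.007,"turn": 0},{"hand": 0,"dx": -0.005,"dy": 0,"dz": 0.007,"turn": 0}])

```text
time_s: 9.55
ee_pos: [0.5786, 0.1187, 0.2092]
tcp_rot: [0.704, 0.711, 0.0, 0.0]
contact_force: [1.1, -2.0, -0.6]
grip_width: 0.0035
grasp_force: 49.1
```

Call:
step_arm(series=[{"hand": 0,"dx": 0,"dy": 0,"dz": 0.007,"turn": 0},{"hand": 0,"dx": 0,"dy": 0,"dz": 0.007,"turn": 0}])

```text
time_s: 9.75
ee_pos: [0.5785, 0.1188, 0.2082]
tcp_rot: [0.704, 0.711, 0.0, 0.0]
contact_force: [2.1, -1.8, -0.7]
grip_width: 0.0035
grasp_force: 49.2
```

Run:
```python
from h import *
st()
```

```text
t 9.75 p [0.5785 0.1188 0.2082] yawY 0.01 zax [ 0. -0. -1.] q [ 0.07  0.19  1.44 -0.    1.51  0.06] F [ 2.1 -1.8 -0.7] w 0.0035 g 49.2
```

Call:
step_arm(series=[{"hand": 0,"dx": 0,"dy": 0,"dz": 0.007,"turn": 0},{"hand": 0,"dx": 0,"dy": 0,"dz": 0.007,"turn": 0}])

```text
time_s: 9.95
ee_pos: [0.5786, 0.1188, 0.2079]
tcp_rot: [0.703, 0.711, 0.0, 0.0]
contact_force: [-0.6, -2.6, 6.3]
grip_width: 0.0033
grasp_force: 50.6
```

Call:
step_arm(series=[{"hand": 0,"dx": 0,"dy": 0,"dz": 0.007,"turn": 0},{"hand": 0,"dx": 0,"dy": 0,"dz": 0.007,"turn": 0}])

```text
time_s: 10.15
ee_pos: [0.5787, 0.1188, 0.2077]
tcp_rot: [0.704, 0.711, 0.001, 0.001]
contact_force: [-3.6, -2.8, 15.4]
grip_width: 0.0035
grasp_force: 51.8
```

Run:
```python
from h import *
st()
im=snap("wrist","w4.png"); a=snap("scene","s4.png")
A=cv2.resize(im[100:300,180:380],(400,400),interpolation=cv2.INTER_CUBIC); B=cv2.resize(a[120:240,280:400],(400,400),interpolation=cv2.INTER_CUBIC)
cv2.imwrite('pics/c7.png',np.hstack([A,B]))
```

```text
t 10.15 p [0.5787 0.1188 0.2077] yawY 0.01 zax [ 0.002 -0.    -1.   ] q [ 0.07  0.19  1.44 -0.    1.51  0.06] F [-3.6 -2.8 15.4] w 0.0035 g 51.8
```

View pics/c7.png

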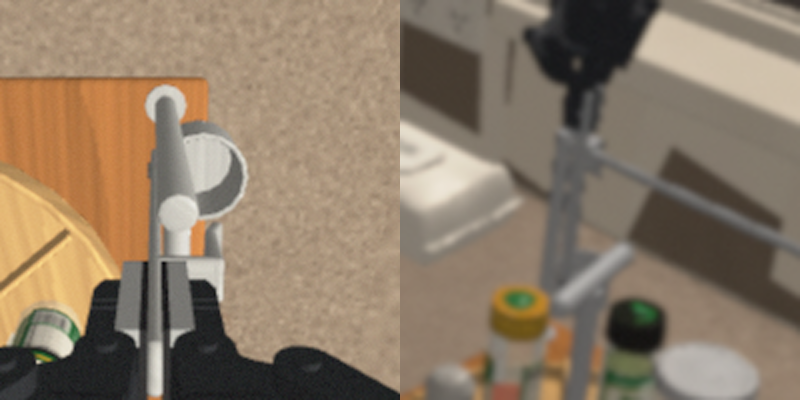

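The rail passes between strap and hook leg right at the left post, and the hook rests on the rail (Fz 15 N). I'll relieve the load, release and rise.

Call:
step_arm(series=[{"hand": 0,"dx": 0,"dy": 0,"dz": -0.014,"turn": 0},{"hand": 0,"dx": 0,"dy": 0,"dz": -0.014,"turn": 0},{"hand": 0.15,"dx": 0,"dy": 0,"dz": -0.014,"turn": 0},{"hand": 0.4,"dx": 0,"dy": 0,"dz": -0.014,"turn": 0},{"hand": 0.5,"dx": 0,"dy": 0,"dz": -0.014,"turn": 0},{"hand": 0.5,"dx": 0,"dy": 0,"dz": -0.014,"turn": 0},{"hand": 0.5,"dx": 0,"dy": 0,"dz": -0.014,"turn": 0},{"hand": 0.5,"dx": 0,"dy": 0,"dz": -0.014,"turn": 0}])

```text
time_s: 11.05
ee_pos: [0.5784, 0.1188, 0.2082]
tcp_rot: [0.704, 0.711, -0.0, -0.0]
contact_force: [-0.2, 0.1, 0.3]
grip_width: 0.0425
grasp_force: 0.0
```

Call:
step_arm(series=[{"hand": 0.5,"dx": 0,"dy": 0,"dz": -0.05,"turn": 0},{"hand": 0.5,"dx": 0,"dy": 0,"dz": -0.2,"turn": 0},{"hand": 0.5,"dx": 0,"dy": 0,"dz": -0.4,"turn": 0},{"hand": 0.7,"dx": 0,"dy": 0,"dz": -0.6,"turn": 0},{"hand": 1,"dx": 0,"dy": 0,"dz": -0.6,"turn": 0}])

```text
time_s: 11.55
ee_pos: [0.5793, 0.1189, 0.3031]
tcp_rot: [0.704, 0.711, 0.002, 0.002]
contact_force: [1.1, 0.8, 0.7]
grip_width: 0.0705
grasp_force: 0.0
```

Run:
```python
from h import *
p=st()
# check ladle by image difference-free projection: strap top brightness around predicted spot
im=snap("wrist","w5.png"); a=snap("scene","s5.png"); t=snap("top","t5.png")
go([.436,-.0143,.30],1.739,p)
# find bright/grey low-saturation pixels near predicted strap top in wrist
X=[[.5785,.1188,.2405],[.5785,.1118,.2405],[.5785,.1258,.2405]]
print(proj("wrist",X),proj("scene",X))
# handle in wrist image
print(proj("wrist",[[.4814,-.0066,.2],[.3913,-.0219,.2]]))
old=cv2.imread('pics/s4.png').astype(int); d=np.abs(a.astype(int)-old).max(2); u,v=proj("scene",[[.5785,.1188,.1]])[0].astype(int)
print("scene change around lower strap/cup",u,v,d[v-15:v+20,u-10:u+20].max(1))
```

```text
t 11.55 p [0.5793 0.1189 0.3031] yawY 0.01 zax [ 0.006  0.    -1.   ] q [ 0.07  0.17  1.27 -0.    1.69  0.06] F [1.1 0.8 0.7] w 0.0705 g 0.0
dx dy dz [-0.878 -0.965  0.014] turn -1.651
[[256.76628058 209.42322481]
 [256.67034159 218.32154373]
 [256.86407861 200.3524805 ]] [[334.78173425 146.6971078 ]
 [337.01045816 147.67603848]
 [332.57158235 145.72633457]]
[[157.26473755 312.98977793]
 [ 68.70641252 324.90052877]]
scene change around lower strap/cup 328 196 [ 5  5 13 17 13  9  7  7 10 11 12 12 12 14 12 11 10  7  4  4  7  3  2  3
  3  2  3  5  3  2  2  3  3  5  4]
```

Call:
step_arm(series=[{"hand": 1,"dx": -0.1,"dy": -0.1,"dz": 0,"turn": -0.1},{"hand": 1,"dx": -0.3,"dy": -0.33,"dz": 0,"turn": -0.22},{"hand": 1,"dx": -0.5,"dy": -0.55,"dz": 0,"turn": -0.35},{"hand": 1,"dx": -0.7,"dy": -0.77,"dz": 0,"turn": -0.48},{"hand": 1,"dx": -0.88,"dy": -0.96,"dz": 0,"turn": -0.6},{"hand": 1,"dx": -0.88,"dy": -0.96,"dz": 0,"turn": -0.73},{"hand": 1,"dx": -0.88,"dy": -0.96,"dz": 0,"turn": -0.86},{"hand": 1,"dx": -0.88,"dy": -0.96,"dz": 0,"turn": -0.99},{"hand": 1,"dx": -0.88,"dy": -0.96,"dz": 0,"turn": -0.99}])

```text
time_s: 12.6
ee_pos: [0.4355, -0.0147, 0.2975]
tcp_rot: [0.258, 0.966, -0.0, -0.001]
contact_force: [0.1, 1.5, 0.3]
grip_width: 0.0855
grasp_force: 0.0
```

Call:
step_arm(series=[{"hand": 1,"dx": 0,"dy": 0,"dz": 0,"turn": -0.13},{"hand": 1,"dx": 0,"dy": 0,"dz": 0,"turn": -0.26},{"hand": 1,"dx": 0,"dy": 0,"dz": 0,"turn": -0.39},{"hand": 1,"dx": 0,"dy": 0,"dz": 0,"turn": -0.52},{"hand": 1,"dx": 0,"dy": 0,"dz": 0,"turn": -0.66},{"hand": 1,"dx": 0,"dy": 0,"dz": 0,"turn": -0.66},{"hand": 1,"dx": 0,"dy": 0,"dz": 0,"turn": -0.66}])

```text
time_s: 13.3
ee_pos: [0.4357, -0.0146, 0.2978]
tcp_rot: [-0.08, 0.997, 0.0, -0.0]
contact_force: [0.5, -0.3, -0.1]
grip_width: 0.0852
grasp_force: 0.0
```

```bash
cat > hj.py <<'E'
from h import *
def rect(im,n,z,ctr,R=.07):
    # warp a horizontal plane at height z to a metric map, 1 px = 0.5 mm
    g=np.array([[[ctr[0]+R-i*.0005,ctr[1]+R-j*.0005,z] for j in range(int(4000*R))] for i in range(int(4000*R))],np.float32)
    uv=proj(n,g.reshape(-1,3)).astype(np.float32).reshape(g.shape[0],g.shape[1],2)
    return cv2.remap(im,uv[...,0],uv[...,1],cv2.INTER_LINEAR)
def asc(im,n,z,ctr,R=.07,k=14):
    m=rect(im,n,z,ctr,R); hs=cv2.cvtColor(m,cv2.COLOR_BGR2HSV); s=cv2.resize(hs,(280//k*2 if 0 else m.shape[1]//8,m.shape[0]//16),interpolation=cv2.INTER_AREA)
    for row in s: print("".join(("#" if p[2]>150 else "+" if p[2]>80 else "k") if p[1]<45 else "." for p in row))
E
python3 - <<'E'
from hj import *
p=st(); im=snap("wrist","w6.png"); t=snap("top","t6.png")
asc(im,"wrist",.2075,(.436,-.0143))
m=rect(im,"wrist",.2075,(.436,-.0143)); cv2.imwrite('pics/rect.png',m)
a=snap("scene","s6.png")
E
```

```text
t 13.3 p [ 0.4357 -0.0146  0.2978] yawY 1.731 zax [-0.001  0.    -1.   ] q [-0.21 -0.16  1.61 -0.    1.69 -1.94] F [ 0.5 -0.3 -0.1] w 0.0852 g 0.0
++.................................
...................................
...................................
..............###........#########.
.............k###+......###########
..............+##+.....############
...............###......###########
...............+##+......#########.
................###................
................###................
.................###...............
................#####..............
................#+##+..............
..................+++..............
...................................
.....####++........................
......+++++........................
```

```bash
cat >> hj.py <<'E'
def lid(im,n,z,ctr,R=.06):
    m=rect(im,n,z,ctr,R); hs=cv2.cvtColor(m,cv2.COLOR_BGR2HSV); b=((hs[...,1]<50)&(hs[...,2]>110)).astype(np.uint8)
    b=cv2.morphologyEx(b,cv2.MORPH_OPEN,np.ones((25,25),np.uint8))
    cs,_=cv2.findContours(b,cv2.RETR_EXTERNAL,cv2.CHAIN_APPROX_NONE); out=[]
    for c in cs:
        if cv2.contourArea(c)>3000:
            (u,v),(w,h),_=cv2.fitEllipse(c); out.append((ctr[0]+R-v*.0005,ctr[1]+R-u*.0005,w*.5,h*.5))
    return np.round(out,4)
E
python3 - <<'E'
from hj import *
im=cv2.imread('pics/w6.png'); t=cv2.imread('pics/t0.png')
for z in(.125,.13,.135,.14): print(z,lid(im,"wrist",z,(.488,-.075)).tolist(),lid(t,"top",z,(.488,-.075)).tolist())
m=cv2.imread('pics/rect.png'); hs=cv2.cvtColor(m,cv2.COLOR_BGR2HSV); b=((hs[...,1]<45)&(hs[...,2]>100)).astype(np.uint8); b[:,:100]=0;b[:,180:]=0; b[:40]=0; b[225:]=0
ys,xs=np.nonzero(b); v=cv2.fitLine(np.c_[xs,ys].astype(np.float32),cv2.DIST_HUBER,0,.01,.01).ravel(); print("bar yaw",np.arctan2(-v[0],-v[1]),"mid",.436+.07-v[3]*.0005,-.0143+.07-v[2]*.0005)
E
```

```text
0.125 [[0.4964, -0.0751, 66.337, 66.6346]] [[0.4591, -0.0272, 16.7203, 79.6571], [0.4913, -0.0755, 64.3831, 67.9011]]
0.13 [[0.4943, -0.0743, 65.1987, 65.5267]] [[0.4583, -0.0262, 16.6066, 78.0903], [0.4906, -0.0742, 64.0852, 67.7645]]
0.135 [[0.4922, -0.0736, 64.2609, 64.5896]] [[0.4575, -0.0253, 16.295, 76.33], [0.4899, -0.0729, 63.8171, 67.3483]]
0.14 [[0.4901, -0.0728, 63.0859, 63.5584]] [[0.4559, -0.0245, 16.1823, 73.8303], [0.4892, -0.0716, 63.5638, 67.0196]]
bar yaw -2.9491627 mid 0.4366465 -0.013272237
```

Call:
step_arm(series=[{"hand": 1,"dx": -0.007,"dy": 0.008,"dz": 0.1,"turn": -0.03},{"hand": 1,"dx": -0.007,"dy": 0.008,"dz": 0.3,"turn": -0.03},{"hand": 1,"dx": -0.007,"dy": 0.008,"dz": 0.5,"turn": -0.03},{"hand": 1,"dx": -0.007,"dy": 0.008,"dz": 0.7,"turn": -0.03},{"hand": 1,"dx": -0.007,"dy": 0.008,"dz": 0.785,"turn": -0.03},{"hand": 0.6,"dx": -0.007,"dy": 0.008,"dz": 0.785,"turn": -0.03},{"hand": 0.35,"dx": -0.007,"dy": 0.008,"dz": 0.785,"turn": -0.03},{"hand": 0.2,"dx": -0.007,"dy": 0.008,"dz": 0.785,"turn": -0.03},{"hand": 0.1,"dx": -0.007,"dy": 0.008,"dz": 0.785,"turn": -0.03},{"hand": 0,"dx": -0.007,"dy": 0.008,"dz": 0.785,"turn": -0.03},{"hand": 0,"dx": -0.007,"dy": 0.008,"dz": 0.785,"turn": -0.03},{"hand": 0,"dx": -0.007,"dy": 0.008,"dz": 0.785,"turn": -0.03}], squeeze=30)

```text
time_s: 14.65
ee_pos: [0.4371, -0.0141, 0.1813]
tcp_rot: [-0.099, 0.995, -0.001, 0.001]
contact_force: [0.5, -6.5, 4.3]
grip_width: 0.0143
grasp_force: 30.3
```

Run:
```python
from hj import *
st(); im=snap("wrist","w7.png"); print(lid(im,"wrist",.14,(.49,-.073)).tolist())
# ladle check in the top and scene images: change since s5
a=snap("scene","s7.png").astype(int); b=cv2.imread('pics/s5.png').astype(int); d=np.abs(a-b).max(2)
u,v=proj("scene",[[.5785,.1188,.15]])[0].astype(int); print(d[v-30:v+40,u-8:u+15].max(1))
```

```text
t 14.65 p [ 0.4371 -0.0141  0.1813] yawY 1.769 zax [ 0.002 -0.002 -1.   ] q [-0.21 -0.12  1.81 -0.    1.45 -1.98] F [ 0.5 -6.5  4.3] w 0.0143 g 30.3
[[0.482, -0.0762, 44.3163, 67.2377], [0.4736, -0.1244, 18.2615, 116.9038]]
[108 107 106 107 107 108 108 108 109 118 119 115 125 127 116 105 106 104
 102  92  81  89  98 103 106 105 106 105 107 107 107 106 107 112 112 115
 115 113 111 105 106 109 112 114 122 133 144 147 147 139 123 105  95  96
 104 115 118 117 120 116 102  88  66  53  41  30  14   7   5   5]
```

Run:
```python
from hj import *
# use top (fixed) camera, latest images
t=cv2.imread('pics/t6.png')
def asc2(im,z,ctr,R):
    m=rect(im,"top",z,ctr,R); hs=cv2.cvtColor(m,cv2.COLOR_BGR2HSV); s=cv2.resize(hs,(m.shape[1]//4,m.shape[0]//8),interpolation=cv2.INTER_AREA)
    for row in s: print("".join(("#" if p[2]>150 else "+" if p[2]>100 else "k") if p[1]<40 else "." for p in row))
print("strap top plane"); asc2(t,.242,(.58,.12),.04)
print("before"); asc2(cv2.imread('pics/t0.png'),.242,(.58,.12),.04)
```

```text
strap top plane
........................................
........................................
........................................
........................................
........................................
........................................
........................................
........................................
............+++++##++++.................
........+++++++++#####++................
.....++###+++++++#####++++++++++++++++++
.....++########++++k+++++###############
....++++++++++++kkkkkkk+++++++++++++++++
....+kkkk+++#+++kkkkkk++++..............
...+kkkk++###++kkkkkk+++................
...+kkkk+###++kkkkk++++.................
...kkkkk+###++kkkk++#+..................
..kkkkkk+++++kkkkk+++...................
++kkk+++kkkkkkkkkk+.....................
+kkk++.....kkkkk........................
before
........................................
........................................
........................................
........................................
........................................
........................................
........................................
........................................
........................................
........................................
.....+++#+++++++++++++++++++++++++++++++
.....+++##++++++++++++++++++++++++++++++
....++++++++++++++++++++++++++++++++++++
....+kkkkk++............................
...+kkkkk...............................
...kkkkk................................
...kkkk.................................
..kkkk..................................
+kkkk...................................
+kkk++..................................
```

Call:
step_arm(series=[{"hand": 0,"dx": 0,"dy": -0.005,"dz": 0,"turn": 0.01},{"hand": 0,"dx": 0,"dy": -0.005,"dz": 0,"turn": 0.03},{"hand": 0,"dx": 0,"dy": -0.005,"dz": 0,"turn": 0.06},{"hand": 0,"dx": 0,"dy": -0.005,"dz": 0,"turn": 0.1},{"hand": 0,"dx": 0,"dy": -0.005,"dz": 0,"turn": 0.14},{"hand": 0,"dx": 0,"dy": -0.005,"dz": 0,"turn": 0.18},{"hand": 0,"dx": 0,"dy": -0.005,"dz": 0,"turn": 0.21},{"hand": 0,"dx": 0,"dy": -0.005,"dz": 0,"turn": 0.23},{"hand": 0,"dx": 0,"dy": -0.005,"dz": 0,"turn": 0.24},{"hand": 0,"dx": 0,"dy": -0.005,"dz": 0,"turn": 0.24}])

```text
time_s: 15.75
ee_pos: [0.4371, -0.0142, 0.1813]
tcp_rot: [0.027, 1.0, -0.0, 0.001]
contact_force: [-0.2, -0.3, 6.2]
grip_width: 0.014
grasp_force: 30.5
```

The ladle hangs next to the post, and the turn begins with low forces. Continuing.

Call:
step_arm(series=[{"hand": 0,"turn": 0.01},{"hand": 0,"turn": 0.03},{"hand": 0,"turn": 0.06},{"hand": 0,"turn": 0.1},{"hand": 0,"turn": 0.15},{"hand": 0,"turn": 0.2},{"hand": 0,"turn": 0.25},{"hand": 0,"turn": 0.3},{"hand": 0,"turn": 0.35},{"hand": 0,"turn": 0.4},{"hand": 0,"turn": 0.45},{"hand": 0,"turn": 0.5},{"hand": 0,"turn": 0.55},{"hand": 0,"turn": 0.6},{"hand": 0,"turn": 0.65},{"hand": 0,"turn": 0.7},{"hand": 0,"turn": 0.74},{"hand": 0,"turn": 0.77},{"hand": 0,"turn": 0.79},{"hand": 0,"turn": 0.8}])

```text
invalid input
```

Call:
step_arm(series=[{"hand": 0,"turn": 0.01},{"hand": 0,"turn": 0.03},{"hand": 0,"turn": 0.06},{"hand": 0,"turn": 0.1},{"hand": 0,"turn": 0.15},{"hand": 0,"turn": 0.2},{"hand": 0,"turn": 0.25},{"hand": 0,"turn": 0.3},{"hand": 0,"turn": 0.35},{"hand": 0,"turn": 0.4},{"hand": 0,"turn": 0.45},{"hand": 0,"turn": 0.5},{"hand": 0,"turn": 0.55},{"hand": 0,"turn": 0.6},{"hand": 0,"turn": 0.65},{"hand": 0,"turn": 0.7},{"hand": 0,"turn": 0.74},{"hand": 0,"turn": 0.77},{"hand": 0,"turn": 0.79},{"hand": 0,"turn": 0.8}])

```text
invalid input
```

Run:
```python
from hj import *
p=st(); go(p[0],-.527,p)
im=snap("wrist","w8.png"); t=snap("top","t8.png")
print(lid(im,"wrist",.14,(.37,-.02),.07).tolist(),lid(t,"top",.14,(.37,-.02),.07).tolist())
```

```text
t 15.75 p [ 0.4371 -0.0142  0.1813] yawY 1.517 zax [ 0.001 -0.001 -1.   ] q [-0.21 -0.12  1.81 -0.    1.45 -1.73] F [-0.2 -0.3  6.2] w 0.014 g 30.5
dx dy dz [0. 0. 0.] turn 1.952
[] [[0.3727, -0.016, 66.491, 180.5739]]
```

Call:
step_arm(series=[{"hand": 0,"dx": 0,"dy": 0,"dz": 0,"turn": 0.01},{"hand": 0,"dx": 0,"dy": 0,"dz": 0,"turn": 0.03},{"hand": 0,"dx": 0,"dy": 0,"dz": 0,"turn": 0.06},{"hand": 0,"dx": 0,"dy": 0,"dz": 0,"turn": 0.1},{"hand": 0,"dx": 0,"dy": 0,"dz": 0,"turn": 0.15},{"hand": 0,"dx": 0,"dy": 0,"dz": 0,"turn": 0.2},{"hand": 0,"dx": 0,"dy": 0,"dz": 0,"turn": 0.25},{"hand": 0,"dx": 0,"dy": 0,"dz": 0,"turn": 0.3},{"hand": 0,"dx": 0,"dy": 0,"dz": 0,"turn": 0.35},{"hand": 0,"dx": 0,"dy": 0,"dz": 0,"turn": 0.4},{"hand": 0,"dx": 0,"dy": 0,"dz": 0,"turn": 0.45},{"hand": 0,"dx": 0,"dy": 0,"dz": 0,"turn": 0.5},{"hand": 0,"dx": 0,"dy": 0,"dz": 0,"turn": 0.55},{"hand": 0,"dx": 0,"dy": 0,"dz": 0,"turn": 0.6},{"hand": 0,"dx": 0,"dy": 0,"dz": 0,"turn": 0.65},{"hand": 0,"dx": 0,"dy": 0,"dz": 0,"turn": 0.7},{"hand": 0,"dx": 0,"dy": 0,"dz": 0,"turn": 0.75},{"hand": 0,"dx": 0,"dy": 0,"dz": 0,"turn": 0.79},{"hand": 0,"dx": 0,"dy": 0,"dz": 0,"turn": 0.82},{"hand": 0,"dx": 0,"dy": 0,"dz": 0,"turn": 0.84}])

```text
time_s: 17.85
ee_pos: [0.4371, -0.0143, 0.1813]
tcp_rot: [0.45, 0.893, -0.0, 0.001]
contact_force: [-2.2, -2.8, 7.6]
grip_width: 0.0138
grasp_force: 30.6
```

Call:
step_arm(series=[{"hand": 0,"dx": 0,"dy": 0,"dz": 0,"turn": 0.01},{"hand": 0,"dx": 0,"dy": 0,"dz": 0,"turn": 0.03},{"hand": 0,"dx": 0,"dy": 0,"dz": 0,"turn": 0.06},{"hand": 0,"dx": 0,"dy": 0,"dz": 0,"turn": 0.1},{"hand": 0,"dx": 0,"dy": 0,"dz": 0,"turn": 0.15},{"hand": 0,"dx": 0,"dy": 0,"dz": 0,"turn": 0.2},{"hand": 0,"dx": 0,"dy": 0,"dz": 0,"turn": 0.25},{"hand": 0,"dx": 0,"dy": 0,"dz": 0,"turn": 0.3},{"hand": 0,"dx": 0,"dy": 0,"dz": 0,"turn": 0.35},{"hand": 0,"dx": 0,"dy": 0,"dz": 0,"turn": 0.4},{"hand": 0,"dx": 0,"dy": 0,"dz": 0,"turn": 0.45},{"hand": 0,"dx": 0,"dy": 0,"dz": 0,"turn": 0.5},{"hand": 0,"dx": 0,"dy": 0,"dz": 0,"turn": 0.55},{"hand": 0,"dx": 0,"dy": 0,"dz": 0,"turn": 0.6},{"hand": 0,"dx": 0,"dy": 0,"dz": 0,"turn": 0.65},{"hand": 0,"dx": 0,"dy": 0,"dz": 0,"turn": 0.7},{"hand": 0,"dx": 0,"dy": 0,"dz": 0,"turn": 0.75},{"hand": 0,"dx": 0,"dy": 0,"dz": 0,"turn": 0.79},{"hand": 0,"dx": 0,"dy": 0,"dz": 0,"turn": 0.82},{"hand": 0,"dx": 0,"dy": 0,"dz": 0,"turn": 0.84}])

```text
time_s: 19.85
ee_pos: [0.4369, -0.0143, 0.1813]
tcp_rot: [0.788, 0.616, 0.0, 0.001]
contact_force: [-3.3, -2.1, 8.3]
grip_width: 0.014
grasp_force: 30.6
```

Run:
```python
from hj import *
p=st(); go(p[0],-.527,p)
im=snap("wrist","w8.png"); t=snap("top","t8.png")
print(lid(im,"wrist",.14,(.37,-.02),.07).tolist(),lid(t,"top",.14,(.37,-.02),.07).tolist())
```

```text
t 19.85 p [ 0.4369 -0.0143  0.1813] yawY -0.243 zax [ 0.001 -0.001 -1.   ] q [-0.21 -0.12  1.81 -0.    1.45  0.03] F [-3.3 -2.1  8.3] w 0.014 g 30.6
dx dy dz [0. 0. 0.] turn 0.271
[[0.3635, -0.0261, 47.7796, 71.0722], [0.4276, -0.0538, 19.7266, 119.5932]] [[0.3726, -0.0177, 91.6379, 160.0197]]
```

Call:
step_arm(series=[{"hand": 0,"dx": 0,"dy": 0,"dz": 0,"turn": 0.01},{"hand": 0,"dx": 0,"dy": 0,"dz": 0,"turn": 0.03},{"hand": 0,"dx": 0,"dy": 0,"dz": 0,"turn": 0.06},{"hand": 0,"dx": 0,"dy": 0,"dz": 0,"turn": 0.1},{"hand": 0,"dx": 0,"dy": 0,"dz": 0,"turn": 0.15},{"hand": 0,"dx": 0,"dy": 0,"dz": 0,"turn": 0.2},{"hand": 0,"dx": 0,"dy": 0,"dz": 0,"turn": 0.24},{"hand": 0,"dx": 0,"dy": 0,"dz": 0,"turn": 0.26},{"hand": 0,"dx": 0,"dy": 0,"dz": 0,"turn": 0.27},{"hand": 0,"dx": 0,"dy": 0,"dz": 0,"turn": 0.27},{"hand": 0,"dx": 0,"dy": 0,"dz": 0,"turn": 0.27}])

```text
time_s: 21.05
ee_pos: [0.4369, -0.0143, 0.1813]
tcp_rot: [0.866, 0.5, 0.0, 0.001]
contact_force: [-3.2, -1.9, 8.0]
grip_width: 0.0137
grasp_force: 30.7
```

Run:
```python
from hj import *
p=st(); im=snap("wrist","w9.png"); t=snap("top","t9.png"); s=snap("scene","s9.png")
def A(im,n,z,ctr,R,th=60):
    m=rect(im,n,z,ctr,R); hs=cv2.cvtColor(m,cv2.COLOR_BGR2HSV); q=cv2.resize(hs,(m.shape[1]//8,m.shape[0]//16),interpolation=cv2.INTER_AREA)
    for row in q: print("".join(("#" if p[2]>120 else "+" if p[2]>80 else "k") if p[1]<th else "." for p in row))
C=(.357,-.0143)
for n,i in(("wrist",im),("top",t),("scene",s)): print(n); A(i,n,.14,C,.064)
```

```text
t 21.05 p [ 0.4369 -0.0143  0.1813] yawY -0.524 zax [ 0.001 -0.001 -1.   ] q [-0.21 -0.12  1.81 -0.    1.45  0.32] F [-3.2 -1.9  8. ] w 0.0137 g 30.7
wrist
kk.......####...##+++#########+k
.kk...#..........k##+kk+########
....###..........kkk+++kkk+#####
kk..#.............+kkkkkkkkkk++#
..........##########kkkkkkkkkkkk
........#############kkkkkkkkkkk
.......#############+kkkkkkkkkkk
.......##########+kkkkkkkkkkkkkk
.......##########kkkkkkkkkkkkkkk
........#########kkkkkkkkkkkkkkk
.........########kkkkkkkkkkkkkkk
...........######kkkkkkkkkkkkkkk
.................kkkkkkk.kkkkkkk
.###...#..####.##kkkkkkk+.kkkkkk
#################kkkkkkkk+kkkkkk
#################+kkkkkkkkkkkkkk
top
.......+##+###############++++++
..........################++++++
.k........################+kkkkk
kk........###############+kkk...
k........################+kkkk..
.........###############+++++kk.
........################........
...#...#################........
........################........
........################........
.......################.........
......################..........
......###############...........
......###############...........
......###############...........
.....################...........
scene
..................+++.......++++
...................++++.......+k
.....................+++.......k
.......................+++......
.kkkkk.......######.....+++.....
kkkkkkkk.+############....+++...
kkkkkkkk+###############...+++..
.kkkkkkk#################...#++#
...kkk.+#################+#.#+++
....++..#################+####++
.........+#############+++....##
...........+##########+++.......
...........+k++++++++++.........
............+++++...............
..............+++#..............
................++..............
```

The honey lid is centred within about 2 mm of the station's middle line, and the handle is held at 30 N. One quick check of the ladle, then I hand in.

Run:
```python
from hj import *
a=cv2.imread('pics/t6.png'); b=cv2.imread('pics/t9.png')
f=lambda i:rect(i,"top",.242,(.585,.125),.03).astype(int)
d=np.abs(f(a)-f(b)).max(2); print("ladle diff mean/max",d.mean(),d.max())
p=st()
if d.mean()<8: print(r.close_job())
```

```text
ladle diff mean/max 1.5393055555555555 6
t 21.2 p [ 0.4369 -0.0143  0.1813] yawY -0.524 zax [ 0.001 -0.001 -1.   ] q [-0.21 -0.12  1.81 -0.    1.45  0.32] F [-4.6 -1.6  8.4] w 0.0141 g 30.7
the job is handed in; nothing more can be done
None
```

I've handed the job in: the ladle hangs free on the rail against the left post, the honey jar is about 2 mm off the middle of the station's front, and the gripper is holding the handle still at 30 N; no verdict came back.

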